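# Show a guest the sugar and the cup

### The arm

A 6-joint arm with a two-finger parallel gripper is mounted at the origin on the work surface. World frame = base frame: x ahead of the robot, y to its left, z up, the work surface at z = 0. Lengths are in mm, angles in rad, forces in N, time in s.
With the tool pointing down it reaches from about 425 to 925 mm from the base axis. Payload 12.5 kg.
Tool frame: the origin (TCP) lies at the very end of the fingers, on their centre line; the grasp point (between the pads) lies 19 mm behind it; z points along the fingers, y is the line along which they close (so a half turn about z gives the same grasp; the last joint's range is limited). The gripper opens to 85 mm and grips with 20 to 120 N. Pads are 22 mm wide; open, the fingers measure 114 mm over their backs; the gripper's body (76 mm by 85 mm) begins 54 mm behind the grasp point. The pads swing forward as they close: fully open they stand 13 mm farther back than shut.
Start: joints at [1.063, 0.491, 1.559, -0, 1.092, -0.106], TCP at [244.407, 575.248, 231.327] pointing down, gripper open.
Joint ranges: [-3.1, 3.1], [-0.84, 2.19], [0.05, 2.79], [-1.13, 4.28], [0.06, 2.93], [-2.69, 2.69]. Speed limits (rad/s): [2.22, 2.22, 2.79, 3.14, 3.14, 3.14].

### API

Orientations are given as a 3x3 rotation matrix whose columns are the frame's x, y, z axes.
In Python, from station import observe, snapshot, job_done gives the robot as it stands. The module is installed in compiled form; this text tells all that it offers.
- The arm moves only by the tool jog_arm, never from a script. Its argument "deltas" is a list of rows, each an object of numbers: "x", "y", "z": the shift along the tool's x, y, z normalised to -1 to 1, where 1 is 0.15 m; "turn": the turn about the tool's z normalised to -1 to 1, where 1 is pi rad. A call has 1 to 12 rows; each row shifts and turns the commanded pose from where the row before left it, along the tool's axes as they then stand; what a row does not reach is not made up. A row lasts 1/12 s, in which the tool goes at most 41.7 mm and 7.16 degrees, less where a joint would pass 70% of its speed; a pose out of reach is approached as far as the arm can. A call with a number of a shift or a turn outside -1 to 1 is refused whole. A call with a gripper value outside its range is refused whole. "gripper" is the opening, from 0 (shut) to 1 (fully open), set as the call begins (left out, the last holds). The fingers move at their own pace and stop on an object; "squeeze" is the grip in N (left out, the last holds). Time passes only in rows, so rows that do not move let the fingers close. It gives the time, the measured TCP pose, the force, the opening and the grip force at its end, in the units of the state.
- observe(): the state, without advancing time (a new reading comes with each control period).
- snapshot(name): name is "side" or "top" or "wrist"; returns a dict with "image" (400x640x3 uint8, red, green, blue), "range_z" (400x640 float32, mm along the optical axis (not along the pixel's ray), 0 where there is no reading), "camera_matrix" (3x3 intrinsics, pixels), "camera_from_world" (4x4, takes a point from world to camera coordinates); the wrist camera has in their place "T_tool_cam" (4x4, takes a point from camera to tool coordinates, whose origin is the TCP and whose axes are the flange's). Camera axes: x right, y down, z forward; pixel columns grow to the right and rows downward; lengths in mm; the calibration is good to about 2 mm. A picture is of the moment at which its call begins: read the wrist's pose just before it.
- job_done(): hands the job in; it is judged then, once.
The state is a dict: "time_s": time; "q": joint angles; "joint_velocities": joint speeds; "effort": joint torques, N m; "tcp_pos": TCP position; "tool_rot": TCP orientation; "ft_force": force on the tool from outside, world axes, zero at the start; "moment": the same for the moment, N m; "gripper_width": opening from 0.0 (shut) to 1.0 (fully open); "finger_force": force on a finger pad.
Only numpy, scipy, OpenCV 4.12 (cv2) and the standard library are available. Lean on these libraries where they do the work, as an engineer would, in place of code of your own. Each camera call takes 0.05 s, during which the arm holds its last target. There are 200 camera calls.

### The job

Show a tea guest where the sugar is and which cup is theirs, using only the fingertips: push the sliding lid of the aluminium sugar box gently open, nearly as far as it goes, then point down at the uncovered sugar lumps, fingertips two to five centimetres above the middle of their compartment's mouth, and stay there for at least two seconds without touching. Then point in the same way at the taller of the two white cups, two to five centimetres above the middle of its rim, stay for at least two seconds, and finish still pointing at it. Pinch, lift or carry nothing, do not shove the box about, do not touch the cups, and leave everything else on the table as it stands.

Things in the scene. Friction and masses are not known exactly. Their poses are not given: they have to be found in the camera images.
- sugar_box: open-topped plain aluminium box, 150 mm along its own x, 90 mm along its own y, rim 58 mm high; loose on the table, about 0.9 kg. Origin: centre of its underside; z up. Its flat lid slides in grooves towards the box's own +x (roughly away from the robot) and runs out over the low +x end. White sugar lumps (tops 30 mm above the table) fill the compartment at the -x end; the other compartment is empty
- sugar_lid (a joint): how far the box's lid is open, in m along the box's +x: 0 shut, 0.09 fully open at its stop. Starts between 0 and 0.02; slides with about 1.5 N of friction and stays where it is left
- lid_tab (a point): middle of the top edge of the upright tab on the lid, moving with the lid. The tab is a bar 8 mm thick along the box's x, 56 mm long along its y, standing 22.5 mm above the lid plate; its top is 75.5 mm above the table, 17.5 mm above the box's rim. With the lid shut it is 12 mm inside the box's -x end; the lid plate reaches 10 mm beyond the tab's middle towards -x. Push its -x face towards +x
- sugar_mouth (a point): middle of the mouth of the sugar compartment, level with the box's rim (58 mm above the table), 37 mm towards the box's -x from the box's centre; axes as the box's. The compartment's mouth is about 75 mm along x by 72 mm along y
- tall_cup: the taller white porcelain cup, 100 mm high, 72 mm across the rim, small loop handle at its own +y reaching 58 mm from the axis. Origin: centre of its underside, z up; the middle of the rim is 100 mm above it
- low_cup: the lower, wider white porcelain cup, 55 mm high, 92 mm across the rim, handle at its own +y reaching 68 mm from the axis. Origin: centre of its underside. Not to be touched
- jam_jar: lidded amber glass jam jar, 68 mm across, 85 mm high. Origin: centre of its underside. Bystander
- teaspoon: steel teaspoon lying flat, 140 mm long. Bystander
- tea_caddy: round steel tea caddy, 80 mm across, 110 mm high, at the far side. Origin: centre of its underside. Bystander
- matchbox: cardboard matchbox 50 x 36 x 15 mm, near the robot to the right. Bystander
- side_plate: white porcelain plate, 110 mm across, 18 mm high, at the far left. Bystander
- samovar: steel and brass samovar, 370 mm high, on a round brass tray 300 mm across, to the right; fixed. Origin: centre of the tray's underside; its tap juts 165 mm towards its own +y, 155 mm up
- tier_stand: three-tier white ceramic serving stand, 240 mm across at the bottom, 335 mm high, to the left; fixed. Origin: centre of its underside
Mind the look-alikes: they are no part of the job. What is shaped like the sugar_box but purple or turquoise is not meant.

How it is judged (in metres and radians):
On the way, in this order (a step that is already met when the one before it is completed fails the run):
1. the lid is pushed nearly fully open (at least 72 mm of 90) (value of joint sugar_lid above 0.072 m), for 0.2 s.
2. the fingers point down at the sugar from just above the box's mouth, touching nothing of the box, for two seconds (value of joint sugar_lid above 0.072 m and horizontal distance between the grasp point and sugar_mouth below 0.028 m and z of the grasp point in the frame of sugar_mouth between 0.032 and 0.085 m and contact force between the fingers and sugar_box below 0.1 N), for 1.9 s.
3. the fingers point down at the tall cup from just above its rim for two seconds (horizontal distance between the grasp point and tall_cup below 0.028 m and z of the grasp point in the frame of tall_cup between 0.128 and 0.185 m), for 1.9 s.
At the end, for the whole second after the job is handed in: Lid open at least 72 of 90 mm; grasp point (about 19 mm behind the fingertips) within 28 mm sideways of the tall cup's axis and 28 to 85 mm above its rim; box level and at rest within 40 mm of its start, both cups within 10 mm, other loose things within 20 mm (all of step 3 and value of joint sugar_lid above 0.072 m and distance of sugar_box from where it was at the start of the episode below 0.04 m and angle between each of sugar_box, tall_cup's own z axis and vertical below 0.05 rad and distance of each of tall_cup, low_cup from where it was at the start of the episode below 0.01 m and linear speed of sugar_box below 0.01 m/s and distance of each of jam_jar, teaspoon, tea_caddy, matchbox, side_plate from where it was at the start of the episode below 0.02 m); the robot touches nothing.
It fails at once if the sugar box is lifted, tipped or shoved more than 40 mm (height (world z) of sugar_box above 0.008 m or angle between sugar_box's own z axis and vertical above 0.1 rad or distance of sugar_box from where it was at the start of the episode above 0.04 m).
It fails at once if the box or its lid is squeezed or struck hard (over 18 N) (contact force between the fingers and sugar_box above 18 N).
It fails at once if a cup is touched or moved (contact force between any of the fingers, the arm and tall_cup above 0.3 N or contact force between any of the fingers, the arm and low_cup above 0.3 N or distance of any of tall_cup, low_cup from where it was at the start of the episode above 0.01 m).
It fails at once if a bystander is disturbed or lifted (moved over 20 mm) (distance of any of jam_jar, teaspoon, tea_caddy, matchbox, side_plate from where it was at the start of the episode above 0.02 m).
It fails at once if the samovar or the serving stand is struck (contact force between any of the fingers, the arm and samovar above 3 N or contact force between any of the fingers, the arm and tier_stand above 3 N).
It also fails if it takes over 51 s, if anything falls off the work surface, if the arm or the gripper's body presses on something with over 40 N, if the wrist force passes 120 N, or if a joint passes its speed limit or range.

## Working session

There is one attempt and no reset: what is moved stays moved. The work goes in short steps, Python scripts to look and compute and a tool call to move; the robot and the scene stay as the last step left them, time stands still between calls to the robot, and variables do not carry over. Pictures are saved under pics/ and viewed, at most 10 in all, crops included, and the job is handed in when it is done.

Besides the shell and the picture viewer there is one more tool, called after "Emit:" as name([rows], argument=value, ...), one row to a line, values as JSON. jog_arm: Moves the arm, as the interface text tells. Scaled input: -1 to 1 covers 0.15 m each way for a shift and pi rad each way for a turn. Its arguments: {"type":"object","properties":{"deltas":{"type":"array"},"gripper":{"type":"number"},"squeeze":{"type":"number"}},"required":["deltas"]}

```bash
mkdir -p pics; cat > h.py <<'E'
import numpy as np,cv2
from station import observe,snapshot,job_done
def pts(s,o=None):
    K=s["camera_matrix"];Z=s["range_z"];v,u=np.mgrid[:400,:640]
    P=np.stack([(u-K[0,2])*Z/K[0,0],(v-K[1,2])*Z/K[1,1],Z],-1)
    if "camera_from_world" in s: T=np.linalg.inv(s["camera_from_world"])
    else:
        W=np.eye(4);W[:3,:3]=o["tool_rot"];W[:3,3]=o["tcp_pos"];T=W@s["T_tool_cam"]
    return P@T[:3,:3].T+T[:3,3]
E
python3 - <<'E'
from h import *
o=observe();print(o["time_s"],o["tcp_pos"],np.round(o["tool_rot"],3),o["ft_force"])
for n in("top","side"):
    s=snapshot(n);cv2.imwrite(f"pics/{n}0.png",s["image"][...,::-1]);np.savez(f"{n}0.npz",P=pts(s),im=s["image"],Z=s["range_z"])
E
```

```text
0.0 [244.27051646 575.05178427 230.71108451] [[-0.92   0.391 -0.001]
 [ 0.391  0.92  -0.001]
 [ 0.    -0.001 -1.   ]] [ 0.59342526 -0.03384648 -0.33631387]
```

View pics/top0.png

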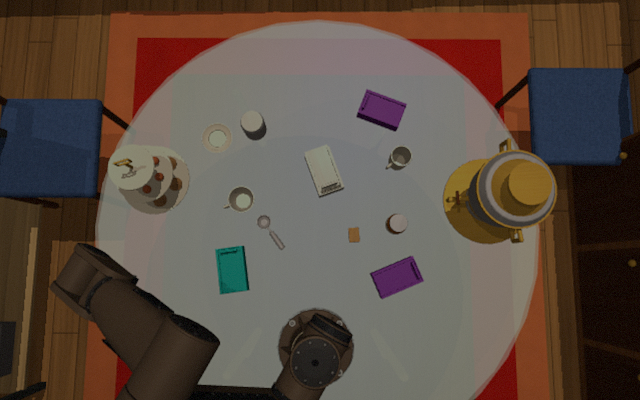

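View pics/side0.png

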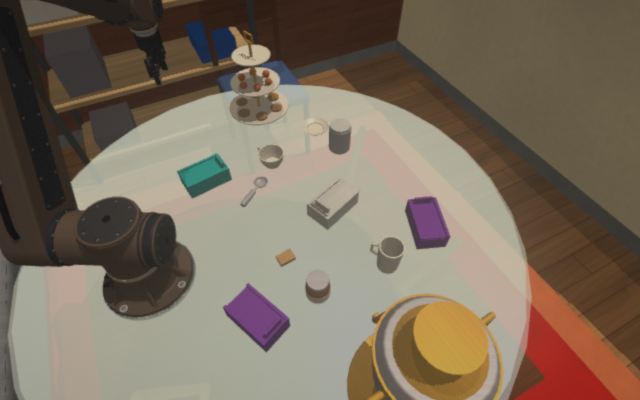

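The top view shows the aluminium box at about (323,170), with its tab end near (330,188). There is a cup at (400,157) that looks taller and one at (240,200) that looks lower and wider. The side view agrees. Next I measure them.

```bash
python3 - <<'E'
from h import *
d=np.load("top0.npz");P=d["P"]
def reg(n,u0,u1,v0,v1,z0,z1):
    Q=P[v0:v1,u0:u1].reshape(-1,3);Q=Q[(Q[:,2]>z0)&(Q[:,2]<z1)]
    if len(Q)<4: print(n,len(Q));return
    r=cv2.minAreaRect(Q[:,:2].astype(np.float32));print(n,len(Q),np.round(r,1) if 0 else r,"zmed",np.median(Q[:,2]).round(1),"max",Q[:,2].max().round(1))
reg("box",295,350,135,205,40,70);reg("tab",295,350,135,205,66,85)
reg("cupR",380,420,140,175,40,130);reg("cupRtop",380,420,140,175,90,110);reg("cupLtop",220,262,180,220,46,70)
reg("jam",380,415,205,240,60,100);reg("caddy",235,270,105,140,95,130)
reg("purp",350,410,85,135,40,90);reg("samovarlow",440,480,150,245,5,400)
np.set_printoptions(linewidth=250)
print(P[140:202:3,305:346:3,2].round(0))
E
```

```text
box 1136 ((593.4027709960938, -20.639358520507812), (161.7368621826172, 90.33604431152344), 20.36620330810547) zmed 53.9 max 69.9
tab 48 ((592.3372802734375, -22.128971099853516), (120.64666748046875, 83.16413116455078), 20.25346565246582) zmed 73.6 max 83.7
cupR 268 ((633.4076538085938, -273.0140686035156), (69.03217315673828, 81.89035034179688), 0.8652952909469604) zmed 81.0 max 112.0
cupRtop 104 ((633.1786499023438, -277.721435546875), (68.46492004394531, 70.64443969726562), 45.28958511352539) zmed 98.5 max 107.4
cupLtop 137 ((489.2114562988281, 258.4527893066406), (90.321533203125, 91.2833480834961), 69.18970489501953) zmed 53.1 max 64.6
jam 281 ((410.3096618652344, -266.8417663574219), (59.51459884643555, 60.524051666259766), 83.3425064086914) zmed 84.1 max 99.7
caddy 415 ((744.582763671875, 222.16732788085938), (74.67754364013672, 77.74923706054688), 4.082798004150391) zmed 109.4 max 121.9
purp 1149 ((811.334716796875, -221.76010131835938), (149.99295043945312, 94.12861633300781), 69.38878631591797) zmed 53.6 max 80.6
samovarlow 2030 ((512.3919067382812, -493.88397216796875), (
[... 2676 characters left out ...]
e+01  1.000e+01  2.900e+01  1.400e+01  6.000e+01  4.900e+01  2.000e+00]
 [-4.000e+00 -1.000e+00  5.000e+00 -1.000e+00  5.900e+01  4.900e+01  2.600e+01  2.800e+01  1.728e+03  5.200e+01  3.000e+01 -2.000e+00  2.000e+00 -0.000e+00]
 [ 7.000e+00 -2.000e+00 -4.000e+00 -4.000e+00  4.000e+00  6.100e+01  5.700e+01  3.800e+01  1.900e+01 -0.000e+00 -1.000e+00 -1.000e+01  4.000e+00  0.000e+00]
 [ 4.000e+00  1.000e+00 -4.000e+00  4.000e+00 -5.000e+00  1.800e+01  5.000e+00 -1.000e+00 -5.000e+00  1.000e+00  4.000e+00  7.000e+00  2.000e+00 -5.000e+00]
 [ 2.000e+00  9.000e+00 -5.000e+00  1.000e+00  1.200e+01  1.000e+00  3.000e+00 -1.000e+01 -2.000e+00  1.000e+00 -4.000e+00  6.000e+00 -3.000e+00  2.000e+00]]
```

Emit:
jog_arm([
  {"x":-0.174,"y":-0.116},
  {"x":-0.174,"y":-0.116},
  {"x":-0.174,"y":-0.116},
  {"x":-0.174,"y":-0.116},
  {"x":-0.174,"y":-0.116},
  {"x":-0.174,"y":-0.116},
  {"x":-0.174,"y":-0.116},
  {"x":-0.174,"y":-0.116},
  {"x":-0.174,"y":-0.116},
  {"x":-0.174,"y":-0.116},
  {"x":-0.174,"y":-0.116},
  {"x":-0.174,"y":-0.116},
], gripper=0)

```text
invalid input
```

Emit:
jog_arm([
  {"x":-0.099,"y":-0.148},
  {"x":-0.099,"y":-0.148},
  {"x":-0.099,"y":-0.148},
  {"x":-0.099,"y":-0.148},
  {"x":-0.099,"y":-0.148},
  {"x":-0.099,"y":-0.148},
  {"x":-0.099,"y":-0.148},
  {"x":-0.099,"y":-0.148},
  {"x":-0.099,"y":-0.148},
  {"x":-0.099,"y":-0.148},
  {"x":-0.099,"y":-0.148},
  {"x":-0.099,"y":-0.148},
])

```text
invalid input
```

Emit:
jog_arm([
  {"turn":0.037},
  {"turn":0.037},
  {"turn":0.037},
  {"turn":0.037},
  {"turn":0.037},
  {"turn":0.037},
  {"turn":0.037},
  {},
  {},
])

```text
invalid input
```

```bash
python3 - <<'E'
from h import *
o=observe();print(o["time_s"],o["tcp_pos"],np.round(o["tool_rot"],3),o["ft_force"],o["gripper_width"])
s=snapshot("wrist");print(np.round(s["T_tool_cam"],2));P=pts(s,o);np.savez("w1.npz",P=P,im=s["image"]);cv2.imwrite("pics/w1.png",s["image"][...,::-1])
E
```

```text
0.1 [244.27837566 575.05444527 230.80708098] [[-0.92   0.391 -0.   ]
 [ 0.391  0.92  -0.001]
 [ 0.    -0.001 -1.   ]] [ 0.48372582 -0.05884505  0.33562795] 0.9979508175422811
[[   0.     -0.96   -0.29   75.82]
 [   1.      0.     -0.     -0.31]
 [   0.     -0.29    0.96 -142.32]
 [   0.      0.      0.      1.  ]]
```

View pics/w1.png

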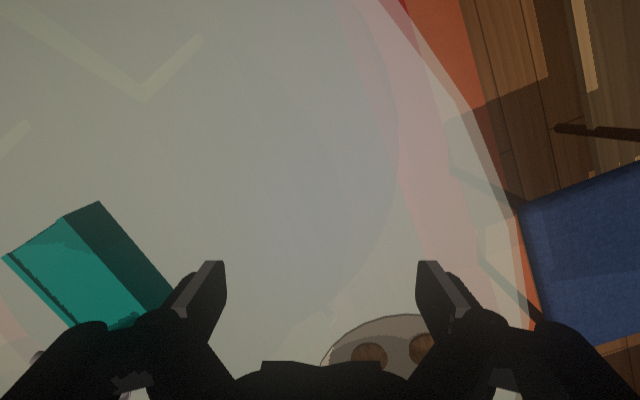

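The moves were refused, so the arm is still at its start pose. The picture shows the open fingers, with the turquoise decoy at lower left. I'll try one full row with all four keys.

Emit:
jog_arm([
  {"x":-0.174,"y":-0.116,"z":0,"turn":0},
], gripper=0)

```text
time_s: 0.23
tcp_pos: [260.0, 551.2, 230.7]
tool_rot: [[-0.921, 0.388, -0.0], [0.388, 0.921, 0.001], [0.001, 0.001, -1.0]]
ft_force: [0.3, 0.6, -0.6]
gripper_width: 0.886
finger_force: 0.0
```

All four keys are needed.

Emit:
jog_arm([
  {"x":-0.174,"y":-0.116,"z":0,"turn":0},
  {"x":-0.174,"y":-0.116,"z":0,"turn":0},
  {"x":-0.174,"y":-0.116,"z":0,"turn":0},
  {"x":-0.174,"y":-0.116,"z":0,"turn":0},
  {"x":-0.174,"y":-0.116,"z":0,"turn":0},
  {"x":-0.174,"y":-0.116,"z":0,"turn":0},
  {"x":-0.174,"y":-0.116,"z":0,"turn":0},
  {"x":-0.174,"y":-0.116,"z":0,"turn":0},
  {"x":-0.174,"y":-0.116,"z":0,"turn":0},
  {"x":-0.174,"y":-0.116,"z":0,"turn":0},
  {"x":-0.174,"y":-0.116,"z":0,"turn":0},
])

```text
time_s: 1.15
tcp_pos: [451.6, 259.2, 231.3]
tool_rot: [[-0.92, 0.391, -0.0], [0.391, 0.92, 0.0], [0.0, -0.0, -1.0]]
ft_force: [-0.1, 0.2, -0.5]
gripper_width: -0.0
finger_force: 0.0
```

Emit:
jog_arm([
  {"x":-0.099,"y":-0.148,"z":0,"turn":0},
  {"x":-0.099,"y":-0.148,"z":0,"turn":0},
  {"x":-0.099,"y":-0.148,"z":0,"turn":0},
  {"x":-0.099,"y":-0.148,"z":0,"turn":0},
  {"x":-0.099,"y":-0.148,"z":0,"turn":0},
  {"x":-0.099,"y":-0.148,"z":0,"turn":0},
  {"x":-0.099,"y":-0.148,"z":0,"turn":0},
  {"x":-0.099,"y":-0.148,"z":0,"turn":0},
  {"x":-0.099,"y":-0.148,"z":0,"turn":0},
  {"x":-0.099,"y":-0.148,"z":0,"turn":0},
  {"x":-0.099,"y":-0.148,"z":0,"turn":0},
  {"x":-0.099,"y":-0.148,"z":0,"turn":0},
])

```text
time_s: 2.15
tcp_pos: [510.8, -55.6, 231.2]
tool_rot: [[-0.92, 0.391, -0.0], [0.391, 0.92, 0.0], [0.0, 0.0, -1.0]]
ft_force: [-0.4, 0.4, 0.8]
gripper_width: -0.001
finger_force: 0.0
```

Emit:
jog_arm([
  {"x":0,"y":0,"z":0,"turn":0.037},
  {"x":0,"y":0,"z":0,"turn":0.037},
  {"x":0,"y":0,"z":0,"turn":0.037},
  {"x":0,"y":0,"z":0,"turn":0.037},
  {"x":0,"y":0,"z":0,"turn":0.037},
  {"x":0,"y":0,"z":0,"turn":0.037},
  {"x":0,"y":0,"z":0,"turn":0.037},
  {"x":0,"y":0,"z":0,"turn":0},
  {"x":0,"y":0,"z":0,"turn":0},
])

```text
time_s: 2.9
tcp_pos: [510.8, -54.3, 231.2]
tool_rot: [[-0.351, 0.936, -0.0], [0.936, 0.351, 0.0], [0.0, -0.0, -1.0]]
ft_force: [0.4, 0.4, -0.6]
gripper_width: -0.002
finger_force: 0.0
```

```bash
python3 - <<'E'
from h import *
o=observe();print(o["time_s"],o["tcp_pos"],np.round(o["tool_rot"],3),o["ft_force"],o["gripper_width"])
s=snapshot("wrist");P=pts(s,o);np.savez("w1.npz",P=P,im=s["image"]);cv2.imwrite("pics/w2.png",s["image"][...,::-1])
Q=P.reshape(-1,3);m=(abs(Q[:,0]-590)<130)&(abs(Q[:,1]+22)<110)
for a,b in((50,62),(68,85)):
    k=Q[m&(Q[:,2]>a)&(Q[:,2]<b)];print(len(k),cv2.minAreaRect(k[:,:2].astype(np.float32)) if len(k)>3 else 0,np.median(k,0))
E
```

```text
2.9 [510.77423842 -54.27907112 231.2011264 ] [[-0.351  0.936 -0.   ]
 [ 0.936  0.351  0.   ]
 [ 0.    -0.    -1.   ]] [ 0.410596    0.43868745 -0.60751618] -0.002104538466490973
12705 ((593.6574096679688, -23.926727294921875), (160.8545684814453, 90.9095458984375), 20.419097900390625) [599.06800346 -18.53758119  53.1510534 ]
511 ((540.6508178710938, -43.036766052246094), (8.161117553710938, 55.58226776123047), 20.18674087524414) [539.81466709 -41.82823023  74.98395309]
```

View pics/w2.png

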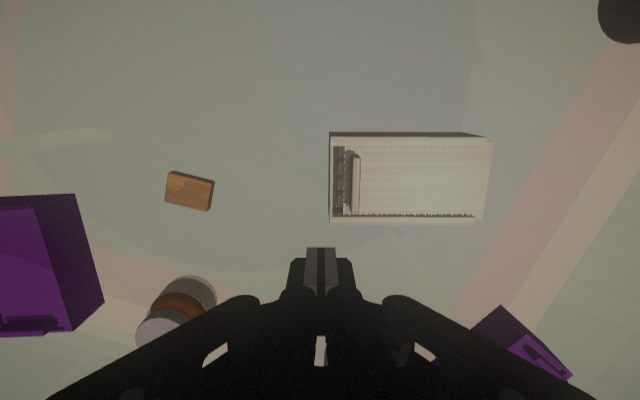

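The tab measures 8 x 56 mm at z 75, which fits, and it sits 12 mm open. The tool is already aligned and about 32 mm behind it, so I lower it.

Emit:
jog_arm([
  {"x":0,"y":0,"z":0.093,"turn":0},
  {"x":0,"y":0,"z":0.093,"turn":0},
  {"x":0,"y":0,"z":0.093,"turn":0},
  {"x":0,"y":0,"z":0.093,"turn":0},
  {"x":0,"y":0,"z":0.093,"turn":0},
  {"x":0,"y":0,"z":0.093,"turn":0},
  {"x":0,"y":0,"z":0.093,"turn":0},
  {"x":0,"y":0,"z":0.093,"turn":0},
  {"x":0,"y":0,"z":0.093,"turn":0},
  {"x":0,"y":0,"z":0.093,"turn":0},
  {"x":0,"y":0,"z":0.093,"turn":0},
  {"x":0,"y":0,"z":0.093,"turn":0},
])

```text
time_s: 3.95
tcp_pos: [510.9, -54.3, 63.2]
tool_rot: [[-0.351, 0.936, 0.0], [0.936, 0.351, 0.0], [-0.0, 0.0, -1.0]]
ft_force: [0.7, -0.4, 0.7]
gripper_width: 0.002
finger_force: 0.0
```

Emit:
jog_arm([
  {"x":0,"y":0.015,"z":0,"turn":0},
  {"x":0,"y":0.015,"z":0,"turn":0},
  {"x":0,"y":0.015,"z":0,"turn":0},
  {"x":0,"y":0.015,"z":0,"turn":0},
  {"x":0,"y":0.015,"z":0,"turn":0},
  {"x":0,"y":0.015,"z":0,"turn":0},
  {"x":0,"y":0.015,"z":0,"turn":0},
  {"x":0,"y":0.015,"z":0,"turn":0},
  {"x":0,"y":0.015,"z":0,"turn":0},
  {"x":0,"y":0.015,"z":0,"turn":0},
])

```text
time_s: 4.78
tcp_pos: [532.1, -46.4, 64.0]
tool_rot: [[-0.348, 0.937, 0.0], [0.937, 0.348, 0.0], [0.0, 0.0, -1.0]]
ft_force: [-1.3, -0.1, 1.6]
gripper_width: -0.004
finger_force: 1.2
```

Emit:
jog_arm([
  {"x":0,"y":0.02,"z":0,"turn":0},
  {"x":0,"y":0.02,"z":0,"turn":0},
  {"x":0,"y":0.02,"z":0,"turn":0},
  {"x":0,"y":0.02,"z":0,"turn":0},
  {"x":0,"y":0.02,"z":0,"turn":0},
  {"x":0,"y":0.02,"z":0,"turn":0},
  {"x":0,"y":0.02,"z":0,"turn":0},
  {"x":0,"y":0.02,"z":0,"turn":0},
  {"x":0,"y":0.02,"z":0,"turn":0},
  {"x":0,"y":0.02,"z":0,"turn":0},
  {"x":0,"y":0.02,"z":0,"turn":0},
  {"x":0,"y":0.02,"z":0,"turn":0},
])

```text
time_s: 5.78
tcp_pos: [566.0, -33.8, 63.9]
tool_rot: [[-0.348, 0.938, 0.0], [0.938, 0.348, 0.0], [0.0, 0.0, -1.0]]
ft_force: [-1.3, 0.1, 0.6]
gripper_width: -0.002
finger_force: 0.8
```

```bash
cat > look.py <<'E'
from h import *
import sys
o=observe();print(o["time_s"],o["tcp_pos"].round(1) if hasattr(o["tcp_pos"],'round') else o["tcp_pos"])
s=snapshot("wrist");P=pts(s,o);cv2.imwrite(f"pics/{sys.argv[1]}.png",s["image"][...,::-1])
c=np.array([588.6,-25.8]);a=np.radians(20.42);R=np.array([[np.cos(a),np.sin(a)],[-np.sin(a),np.cos(a)]])
Q=P.reshape(-1,3);B=(Q[:,:2]-c)@R.T
m=(abs(B[:,1])<55)&(B[:,0]<200)&(B[:,0]>-100)
k=B[m&(Q[:,2]>48)&(Q[:,2]<62)];print("box frame all: x",np.percentile(k[:,0],[.3,99.7]).round(1),"y",np.percentile(k[:,1],[.3,99.7]).round(1))
k=B[m&(Q[:,2]>70)&(Q[:,2]<80)]
k=k[abs(k[:,1])>17];print("tab (off-finger): x",np.percentile(k[:,0],[2,50,98]).round(1) if len(k) else 0,len(k))
E
python3 look.py w3
```

```text
5.7833 [566.  -33.8  63.9]
box frame all: x [-74.5 128.1] y [-41.6  45.7]
tab (off-finger): x [-11.5  -7.8  -3.8] 519
```

View pics/w3.png

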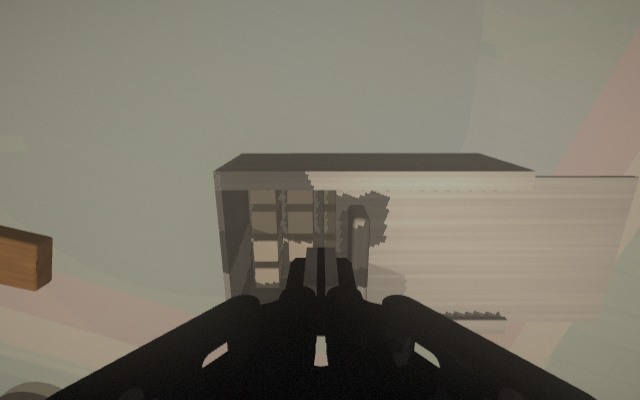

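The wrist picture shows the lumps uncovered at (250-300, 200-280) and the tab at (360,230). The lid is about 55 mm open and the box has not moved, so I push 27 mm more.

Emit:
jog_arm([
  {"x":0,"y":0.015,"z":0,"turn":0},
  {"x":0,"y":0.015,"z":0,"turn":0},
  {"x":0,"y":0.015,"z":0,"turn":0},
  {"x":0,"y":0.015,"z":0,"turn":0},
  {"x":0,"y":0.015,"z":0,"turn":0},
  {"x":0,"y":0.015,"z":0,"turn":0},
  {"x":0,"y":0.015,"z":0,"turn":0},
  {"x":0,"y":0.015,"z":0,"turn":0},
  {"x":0,"y":0.015,"z":0,"turn":0},
  {"x":0,"y":0.015,"z":0,"turn":0},
  {"x":0,"y":0.015,"z":0,"turn":0},
  {"x":0,"y":0.015,"z":0,"turn":0},
])

```text
time_s: 6.83
tcp_pos: [591.2, -24.4, 63.9]
tool_rot: [[-0.348, 0.938, 0.0], [0.938, 0.348, 0.0], [0.0, 0.0, -1.0]]
ft_force: [-1.2, -0.9, 1.2]
gripper_width: 0.001
finger_force: 0.8
```

```bash
python3 look.py w4
```

```text
6.8333 [591.2 -24.4  63.9]
box frame all: x [-74.5 155. ] y [-39.7  45.7]
tab (off-finger): x [15.5 19.  23.1] 519
```

The lid is 82 mm open and the box hasn't moved. I back off, rise above the mouth and hold.

Emit:
jog_arm([
  {"x":0,"y":-0.02,"z":0,"turn":0},
  {"x":0,"y":-0.03,"z":0,"turn":0},
  {"x":0,"y":-0.03,"z":-0.03,"turn":0},
  {"x":0,"y":-0.03,"z":-0.03,"turn":0},
  {"x":0,"y":-0.03,"z":-0.03,"turn":0},
  {"x":0,"y":-0.03,"z":-0.03,"turn":0},
  {"x":0,"y":-0.03,"z":-0.03,"turn":0},
  {"x":0,"y":-0.03,"z":-0.03,"turn":0},
  {"x":0,"y":-0.037,"z":-0.02,"turn":0},
  {"x":0,"y":0,"z":0,"turn":0},
  {"x":0,"y":0,"z":0,"turn":0},
  {"x":0,"y":0,"z":0,"turn":0},
])

```text
time_s: 7.88
tcp_pos: [553.5, -38.5, 93.8]
tool_rot: [[-0.348, 0.938, 0.0], [0.938, 0.348, 0.0], [0.0, 0.0, -1.0]]
ft_force: [0.7, 0.2, -0.0]
gripper_width: 0.0
finger_force: 0.0
```

Emit:
jog_arm([
  {"x":0,"y":0,"z":0,"turn":0},
  {"x":0,"y":0,"z":0,"turn":0},
  {"x":0,"y":0,"z":0,"turn":0},
  {"x":0,"y":0,"z":0,"turn":0},
  {"x":0,"y":0,"z":0,"turn":0},
  {"x":0,"y":0,"z":0,"turn":0},
  {"x":0,"y":0,"z":0,"turn":0},
  {"x":0,"y":0,"z":0,"turn":0},
  {"x":0,"y":0,"z":0,"turn":0},
  {"x":0,"y":0,"z":0,"turn":0},
  {"x":0,"y":0,"z":0,"turn":0},
  {"x":0,"y":0,"z":0,"turn":0},
])

```text
time_s: 8.88
tcp_pos: [553.4, -38.5, 93.9]
tool_rot: [[-0.348, 0.938, 0.0], [0.938, 0.348, 0.0], [0.0, 0.0, -1.0]]
ft_force: [0.3, -0.1, -0.3]
gripper_width: 0.003
finger_force: 0.0
```

Emit:
jog_arm([
  {"x":0,"y":0,"z":0,"turn":0},
  {"x":0,"y":0,"z":0,"turn":0},
  {"x":0,"y":0,"z":0,"turn":0},
  {"x":0,"y":0,"z":0,"turn":0},
  {"x":0,"y":0,"z":0,"turn":0},
  {"x":0,"y":0,"z":0,"turn":0},
  {"x":0,"y":0,"z":0,"turn":0},
  {"x":0,"y":0,"z":0,"turn":0},
  {"x":0,"y":0,"z":0,"turn":0},
  {"x":0,"y":0,"z":0,"turn":0},
  {"x":0,"y":0,"z":0,"turn":0},
  {"x":0,"y":0,"z":0,"turn":0},
])

```text
time_s: 9.88
tcp_pos: [553.5, -38.4, 93.9]
tool_rot: [[-0.348, 0.938, 0.0], [0.938, 0.348, 0.0], [0.0, 0.0, -1.0]]
ft_force: [0.2, 0.3, 0.6]
gripper_width: -0.0
finger_force: 0.0
```

```bash
python3 look.py w5
```

```text
9.8833 [553.5 -38.4  93.9]
box frame all: x [-74.5 154.8] y [-43.5  45.6]
tab (off-finger): x [15.6 18.7 23.1] 621
```

View pics/w5.png

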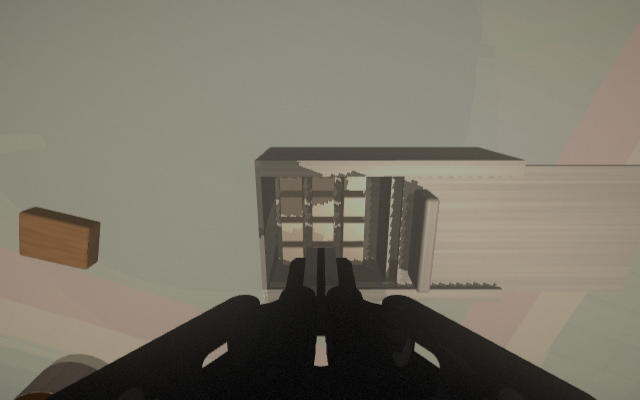

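The fingers are above the lumps at (320,250) and nothing is touched. I hold half a second longer, rise, and cross to the tall cup.

Emit:
jog_arm([
  {"x":0,"y":0,"z":0,"turn":0},
  {"x":0,"y":0,"z":0,"turn":0},
  {"x":0,"y":0,"z":0,"turn":0},
  {"x":0,"y":0,"z":0,"turn":0},
  {"x":0,"y":0,"z":0,"turn":0},
  {"x":0,"y":0,"z":0,"turn":0},
])

```text
time_s: 10.43
tcp_pos: [553.5, -38.5, 93.9]
tool_rot: [[-0.348, 0.938, 0.0], [0.938, 0.348, 0.0], [0.0, 0.0, -1.0]]
ft_force: [0.4, -0.1, 0.1]
gripper_width: 0.003
finger_force: 0.0
```

Emit:
jog_arm([
  {"x":0,"y":0,"z":-0.078,"turn":0},
  {"x":0,"y":0,"z":-0.078,"turn":0},
  {"x":0,"y":0,"z":-0.078,"turn":0},
  {"x":0,"y":0,"z":-0.078,"turn":0},
  {"x":0,"y":0,"z":-0.078,"turn":0},
  {"x":0,"y":0,"z":-0.078,"turn":0},
  {"x":0,"y":0,"z":-0.078,"turn":0},
  {"x":0,"y":0,"z":-0.078,"turn":0},
  {"x":0,"y":0,"z":-0.078,"turn":0},
  {"x":0,"y":0,"z":-0.078,"turn":0},
  {"x":0,"y":0,"z":-0.078,"turn":0},
  {"x":0,"y":0,"z":-0.078,"turn":0},
])

```text
time_s: 11.43
tcp_pos: [553.3, -38.4, 234.9]
tool_rot: [[-0.348, 0.938, -0.0], [0.938, 0.348, 0.0], [0.0, 0.0, -1.0]]
ft_force: [0.5, 0.0, -0.4]
gripper_width: -0.003
finger_force: 0.0
```

Emit:
jog_arm([
  {"x":-0.14,"y":-0.005,"z":0,"turn":0},
  {"x":-0.14,"y":-0.005,"z":0,"turn":0},
  {"x":-0.14,"y":-0.005,"z":0,"turn":0},
  {"x":-0.14,"y":-0.005,"z":0,"turn":0},
  {"x":-0.14,"y":-0.005,"z":0,"turn":0},
  {"x":-0.14,"y":-0.005,"z":0,"turn":0},
  {"x":-0.14,"y":-0.005,"z":0,"turn":0},
  {"x":-0.14,"y":-0.005,"z":0,"turn":0},
  {"x":-0.14,"y":-0.005,"z":0,"turn":0},
  {"x":-0.14,"y":-0.005,"z":0,"turn":0},
  {"x":-0.14,"y":-0.005,"z":0,"turn":0},
  {"x":-0.14,"y":-0.005,"z":0,"turn":0},
])

```text
time_s: 12.43
tcp_pos: [632.8, -278.8, 234.2]
tool_rot: [[-0.348, 0.938, -0.0], [0.938, 0.348, 0.0], [0.0, -0.0, -1.0]]
ft_force: [-0.3, 0.0, -0.7]
gripper_width: 0.0
finger_force: 0.0
```

```bash
python3 - <<'E'
from h import *
o=observe();print(o["time_s"],o["tcp_pos"])
for n in("wrist","side"):
    s=snapshot(n);P=pts(s,o);cv2.imwrite(f"pics/c_{n}.png",s["image"][...,::-1])
    Q=P.reshape(-1,3);k=Q[(np.hypot(Q[:,0]-633,Q[:,1]+278)<70)&(Q[:,2]>92)&(Q[:,2]<106)]
    print(n,len(k),k[:,:2].min(0),k[:,:2].max(0),cv2.minEnclosingCircle(k[:,:2].astype(np.float32)))
E
```

```text
12.4333 [ 632.81400052 -278.84164816  234.1560838 ]
wrist 1338 [ 598.13931323 -317.48984125] [ 669.40066876 -246.1414749 ] ((633.7144775390625, -281.9969787597656), 35.90354919433594)
side 178 [ 600.63331443 -317.07347479] [ 671.63421348 -245.6325526 ] ((635.9991455078125, -281.0558166503906), 36.38706970214844)
```

View pics/c_wrist.png

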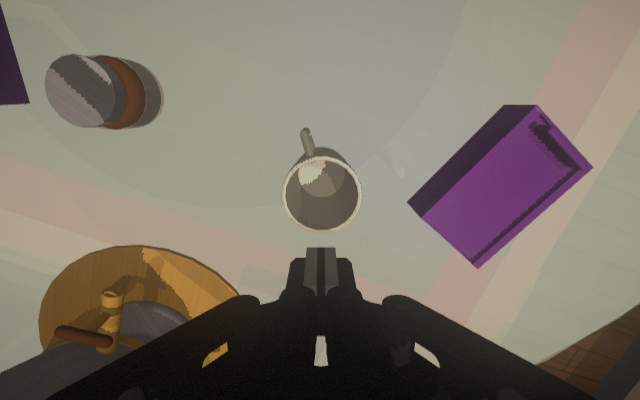

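The cup at (322,192) measures a 36 mm rim radius centred at (634,-281.5), so the tool is about 3 mm off. I lower it over the rim and hold.

Emit:
jog_arm([
  {"x":-0.02,"y":0,"z":0.055,"turn":0},
  {"x":0,"y":0,"z":0.055,"turn":0},
  {"x":0,"y":0,"z":0.055,"turn":0},
  {"x":0,"y":0,"z":0.055,"turn":0},
  {"x":0,"y":0,"z":0.055,"turn":0},
  {"x":0,"y":0,"z":0.055,"turn":0},
  {"x":0,"y":0,"z":0.055,"turn":0},
  {"x":0,"y":0,"z":0.055,"turn":0},
  {"x":0,"y":0,"z":0.055,"turn":0},
  {"x":0,"y":0,"z":0.055,"turn":0},
  {"x":0,"y":0,"z":0.055,"turn":0},
  {"x":0,"y":0,"z":0.055,"turn":0},
])

```text
time_s: 13.53
tcp_pos: [633.7, -280.7, 134.4]
tool_rot: [[-0.348, 0.938, 0.0], [0.938, 0.348, 0.0], [0.0, 0.0, -1.0]]
ft_force: [0.6, 0.4, 0.5]
gripper_width: -0.001
finger_force: 0.0
```

Emit:
jog_arm([
  {"x":0,"y":0,"z":0,"turn":0},
  {"x":0,"y":0,"z":0,"turn":0},
  {"x":0,"y":0,"z":0,"turn":0},
  {"x":0,"y":0,"z":0,"turn":0},
  {"x":0,"y":0,"z":0,"turn":0},
  {"x":0,"y":0,"z":0,"turn":0},
  {"x":0,"y":0,"z":0,"turn":0},
  {"x":0,"y":0,"z":0,"turn":0},
  {"x":0,"y":0,"z":0,"turn":0},
  {"x":0,"y":0,"z":0,"turn":0},
  {"x":0,"y":0,"z":0,"turn":0},
  {"x":0,"y":0,"z":0,"turn":0},
])

```text
time_s: 14.53
tcp_pos: [633.7, -280.7, 135.3]
tool_rot: [[-0.348, 0.938, 0.0], [0.938, 0.348, 0.0], [0.0, 0.0, -1.0]]
ft_force: [0.4, 0.2, -0.1]
gripper_width: 0.001
finger_force: 0.0
```

Emit:
jog_arm([
  {"x":0,"y":0,"z":0,"turn":0},
  {"x":0,"y":0,"z":0,"turn":0},
  {"x":0,"y":0,"z":0,"turn":0},
  {"x":0,"y":0,"z":0,"turn":0},
  {"x":0,"y":0,"z":0,"turn":0},
  {"x":0,"y":0,"z":0,"turn":0},
  {"x":0,"y":0,"z":0,"turn":0},
  {"x":0,"y":0,"z":0,"turn":0},
  {"x":0,"y":0,"z":0,"turn":0},
  {"x":0,"y":0,"z":0,"turn":0},
  {"x":0,"y":0,"z":0,"turn":0},
  {"x":0,"y":0,"z":0,"turn":0},
])

```text
time_s: 15.53
tcp_pos: [633.7, -280.7, 135.3]
tool_rot: [[-0.348, 0.938, 0.0], [0.938, 0.348, 0.0], [0.0, 0.0, -1.0]]
ft_force: [0.6, -0.4, -0.4]
gripper_width: 0.0
finger_force: 0.0
```

Emit:
jog_arm([
  {"x":0,"y":0,"z":0,"turn":0},
  {"x":0,"y":0,"z":0,"turn":0},
  {"x":0,"y":0,"z":0,"turn":0},
  {"x":0,"y":0,"z":0,"turn":0},
  {"x":0,"y":0,"z":0,"turn":0},
  {"x":0,"y":0,"z":0,"turn":0},
])

```text
time_s: 16.03
tcp_pos: [633.7, -280.7, 135.3]
tool_rot: [[-0.348, 0.938, 0.0], [0.938, 0.348, 0.0], [0.0, 0.0, -1.0]]
ft_force: [1.4, 0.1, -0.4]
gripper_width: -0.001
finger_force: 0.0
```

```bash
python3 -c "
from station import job_done
print(job_done())"
```

```text
the job is handed in; nothing more can be done
None
```

The job is handed in; no verdict came back. By my measurements the lid is about 82 mm open with the box unmoved, I pointed at the sugar for over two seconds, and the arm finished over two seconds above the tall cup, fingertips about 35 mm over its rim, touching nothing.

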